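Turn a cast sign plate over against the backstop

TASK

One of the two cast sign plates on the turning board lies face down; turn it face up, ready for its raised face to be painted. Do not grip or lift it: with closed fingertips push it along the board into the sloping steel backstop until it rides up and leans steeply on the stop, then reach over the stop and push its upper edge back towards the robot so that it topples over and lies flat on the board, raised face up. Leave the plate that is already face up, and everything else lying about, where it is.

Things in the scene. Friction and masses are not known exactly. Their poses are not given: they have to be found in the camera images.
- sign_plate: plate to turn: dark grey cast iron, 0.25 kg, 80 mm (x) by 70 mm (y), 8 mm thick (5 mm slab; 3 mm raised rim, diamond and two bars of ground metal on its face). Origin at its middle, half-way through. Its z points out of the raised face: straight down at the start (smooth back up). Its x then points at the backstop within about 0.15 rad, its edge 15 to 60 mm short of the stop's foot
- turning_board: fixed plywood board, cork-lined, 260 mm (x) by 320 mm (y), top 12 mm above the table. Origin on its top, at the middle of the foot of the backstop; x points away from the robot across the stop (push direction), y along the stop, z up. It reaches from x = -190 to +70 mm; the plates lie at about y = +75 and -75 mm (which is which varies)
- backstop: smooth, slippery fixed steel strip 4 mm thick, 300 mm long, leaning away from the robot at 60 degrees to the board. Origin and axes as the board's: its near face rises from x = 0, z = 0 to x = 26, z = 45 mm, its rear edge is at x = 30. Behind it a batten 18 mm high, x = 23 to 45 mm. A plate flush on it has its upper edge at x = 40, z = 69 mm, 24 mm above the strip
- turned_plate: the other plate, same size and make, dark with raised ground-metal rim and diamond showing, already face up on the board; leave it. Origin at its middle, z out of the raised face (up)
- filler_pot: small grey closed pot, 36 mm across, 42 mm high, near the board's front edge, midway between the plates' lanes; origin at the centre of its base; leave it
- paint_tin: closed steel paint tin with paper label, 76 mm across, 85 mm high, on the table left of the board; origin at the centre of its base; leave it
- tin_lid: round steel lid, 72 mm across, 7 mm high, on the table left of the board; origin at the centre of its base; leave it
- paint_brush: paint brush 190 mm long, lying on the table right of the board; leave it
- scraper: scraper 200 mm long with a dark wooden handle, lying on the table right of the board; leave it
- sanding_block: cork block 60 x 35 x 28 mm on the table behind the board; origin at the centre of its base; leave it
There are look-alikes about, which are no part of the job. Leave any blue look-alike of the sign_plate alone.

How it is judged:
On the way:
1. the plate has been pushed up and leans on the backstop, raised at least 45 degrees from the board (angle between sign_plate's own z axis and vertical between 1.65 and 2.356 rad and contact force between sign_plate and backstop above 0.1 N), for 0.1 s.
At the end, for the whole second after the job is handed in: the plate lies still and flat (within 0.1 rad) on the turning board, raised face up, its middle over the board between 20 and 165 mm in front of the foot of the stop and within 140 mm of the board's middle line (angle between sign_plate's own z axis and vertical below 0.1 rad and z of sign_plate in the frame of turning_board between 0 and 0.008 m and x of sign_plate in the frame of turning_board between -0.165 and -0.02 m and y of sign_plate in the frame of turning_board between -0.14 and 0.14 m and linear speed of sign_plate below 0.01 m/s and angular speed of sign_plate below 0.1 rad/s and contact force between sign_plate and turning_board above 0.5 N); the robot touches nothing.
It fails at once if the plate is lifted off the board (its middle more than 52 mm above the board's top; standing on edge it is at 40 mm) (z of sign_plate in the frame of turning_board above 0.052 m).
It fails at once if the plate is carried: raised, borne by the fingers, with the board and stop not touching it (z of sign_plate in the frame of turning_board above 0.015 m and contact force between sign_plate and the fingers above 1.5 N and contact force between sign_plate and turning_board below 0.02 N).
It fails at once if the plate that is already face up is moved by more than 12 mm (distance of turned_plate from where it was at the start of the episode above 0.012 m).
It fails at once if a bystander is moved by more than 15 mm (distance of any of filler_pot, paint_tin, tin_lid, paint_brush, scraper, sanding_block from where it was at the start of the episode above 0.015 m).
It also fails if it takes over 54 s, if anything falls off the work surface, if the arm or the gripper's body presses on something with over 40 N, if the wrist force passes 120 N, or if a joint passes its speed limit or range.

ROBOT

A 6-joint arm with a two-finger parallel gripper is mounted at the origin on the work surface. World frame = base frame: x ahead of the robot, y to its left, z up, the work surface at z = 0. Lengths are in m, angles in rad, forces in N, time in s.
With the tool pointing down it reaches from about 0.35 to 1 m from the base axis. Payload 7.1 kg.
Tool frame: the origin (TCP) lies on the centre line of the jaws, within the pads' length; the fingertips stand 17 mm ahead of it and the grasp point (between the pads) lies 2 mm behind it (bot.tcp_to_tips is the distance from the TCP to the fingertips, in m); z points along the fingers, y is the line along which they close (so a half turn about z gives the same grasp; the last joint's range is limited). The gripper opens to 85 mm and grips with 20 to 120 N. Pads are 22 mm wide; open, the fingers measure 114 mm over their backs; the gripper's body (76 mm by 85 mm) begins 54 mm behind the grasp point. The pads swing forward as they close: fully open they stand 13 mm farther back than shut.
Start: joints at [-1.312, 0.423, 1.63, -0, 1.089, -0.019], TCP at [0.171, -0.601, 0.21] pointing down, gripper open.
Joint ranges: [-3, 3], [-0.9, 2.11], [0.09, 2.58], [-1.31, 4.45], [0.11, 2.69], [-2.54, 2.54]. Speed limits (rad/s): [2.39, 2.39, 3.01, 3.14, 3.14, 3.14].

INTERFACE

Orientations are given as [roll, pitch, yaw] about the fixed x, y, z axes, in that order (R = Rz(yaw) Ry(pitch) Rx(roll)).
In Python, from rig import bot gives the robot as it stands. Calls block until the motion is done:
- bot.movep(position, orientation): joint-space move of the TCP to a pose.
- bot.move_l(position, ori=None, max_speed=0.15, stop_force=None): straight line of the TCP; ori=None keeps the orientation; max_speed is the mean speed in m/s. With stop_force (N) it stops when the force on the tool has changed by that much, and returns True; else False.
- bot.move_joints(angles): joint-space move.
- bot.release() and bot.gripper_close(): open the fingers fully, or close them until they stop; the grip force is fixed at half the most.
- bot.sleep(seconds).
- bot.ik(position, orientation): joint angles nearest the present ones, or None.
- bot.capture(name): name is "scene" or "top"; returns a dict with "image" (384x512x3 uint8, red, green, blue), "intrinsics" (3x3 intrinsics, pixels), "dist_coeffs" ([k1, k2, p1, p2, k3] as OpenCV has them; the pictures are not rectified), "rvec" (rotation vector, rad) and "tvec" (3), from world to camera coordinates, as OpenCV has them. Camera axes: x right, y down, z forward; pixel columns grow to the right and rows downward; lengths in m; the calibration is good to about 2 mm. A picture is of the moment at which its call begins. There is no depth.
A pose or a line that the arm cannot do raises bot.MotionError and nothing moves.
- bot.finish_job(): hands the job in; it is judged then, once.
Readings, each from a call of its own:
- bot.current_time(): time.
- bot.current_joint_pos(): joint angles.
- bot.current_qvel(): joint speeds.
- bot.current_joint_efforts(): joint torques, N m.
- bot.current_eef_pos(): TCP position.
- bot.current_tool_rot(): TCP orientation.
- bot.current_wrist_force(): force on the tool from outside, world axes, zero at the start.
- bot.current_moment(): the same for the moment, N m.
- bot.current_gripper_width(): finger opening in m.
- bot.current_grip_force(): force on a finger pad.
Only numpy, scipy, OpenCV 4.12 (cv2) and the standard library are available. Lean on these libraries where they do the work, as an engineer would, in place of code of your own. Each camera call takes 0.05 s, during which the arm holds its last target. There are 200 camera calls.

## Working session

There is one attempt and no reset: what is moved stays moved. The work goes in short steps, each a Python script; the robot and the scene stay as the last script left them, time stands still between calls to the robot, and variables do not carry over. Pictures are saved under pics/ and viewed, at most 10 in all, crops included, and the job is handed in when it is done.

```bash
mkdir -p pics; ls; cat > h.py <<'E'
import numpy as np, cv2
from rig import bot
def snap(cam,name):
    c=bot.capture(cam); np.savez('pics/'+name+'.npz',**c); cv2.imwrite('pics/'+name+'.png',c['image'][:,:,::-1]); return c
def load(name): return np.load('pics/'+name+'.npz')
def ray(c,px,z):
    K,d=np.array(c['intrinsics'],float),np.array(c['dist_coeffs'],float)
    R=cv2.Rodrigues(np.array(c['rvec'],float))[0]; t=np.array(c['tvec'],float).ravel()
    u=cv2.undistortPoints(np.array(px,float).reshape(-1,1,2),K,d)[:,0]
    dirs=np.c_[u,np.ones(len(u))]@R; o=-R.T@t
    return o+dirs*((z-o[2])/dirs[:,2:])
def proj(c,P): return cv2.projectPoints(np.array(P,float).reshape(-1,3),np.array(c['rvec'],float),np.array(c['tvec'],float),np.array(c['intrinsics'],float),np.array(c['dist_coeffs'],float))[0][:,0]
E
python3 - <<'E'
from h import *
for n in('top','scene'):
    c=snap(n,n+'0'); cv2.imwrite('pics/'+n+'0b.png',cv2.resize(c['image'][:,:,::-1],(800,600),interpolation=cv2.INTER_CUBIC))
    R=cv2.Rodrigues(np.array(c['rvec'],float))[0]; print(-R.T@np.array(c['tvec']).ravel())
print(bot.current_time(),bot.current_tool_rot(),bot.tcp_to_tips)
E
```

```text
pics
[0.39722762 0.03512388 1.23887864]
[1.02288121 0.18835907 0.74211557]
0.1 [-3.14015086e+00 -4.95845907e-05  2.77781960e-01] 0.017
```

View pics/top0b.png

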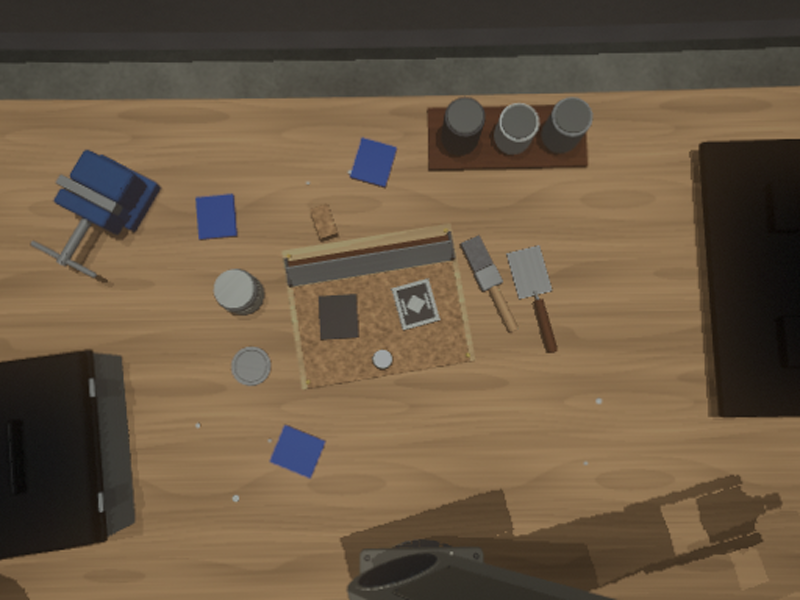

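View pics/scene0b.png

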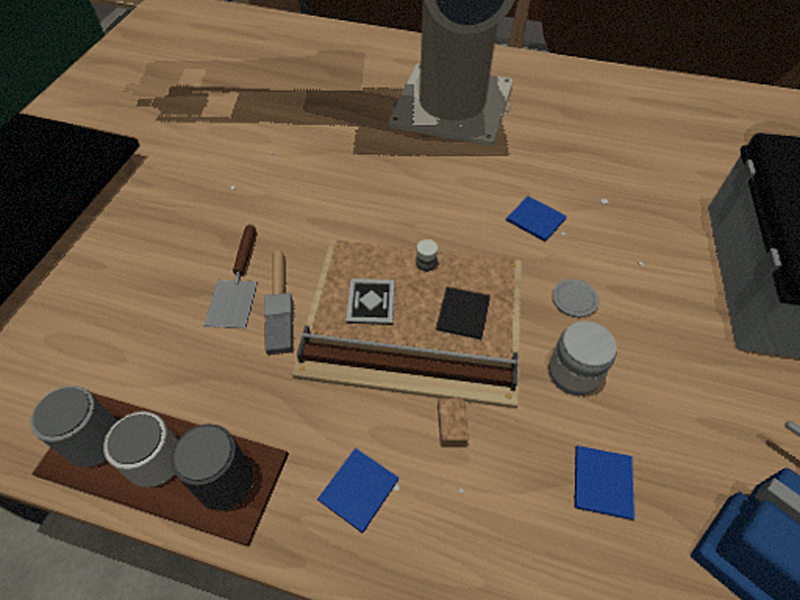

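The top view shows the face-down plate at about (338,316), the turned plate at (416,304), the pot at (383,359), and the stop's foot running from (290,284) to (455,262). I'll enlarge that area.

```bash
python3 - <<'E'
from h import *
im=cv2.imread('pics/top0.png')[140:255,175:310]
cv2.imwrite('pics/crop.png',cv2.resize(im,None,fx=5,fy=5,interpolation=cv2.INTER_CUBIC))
E
```

```text
(no output)
```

View pics/crop.png

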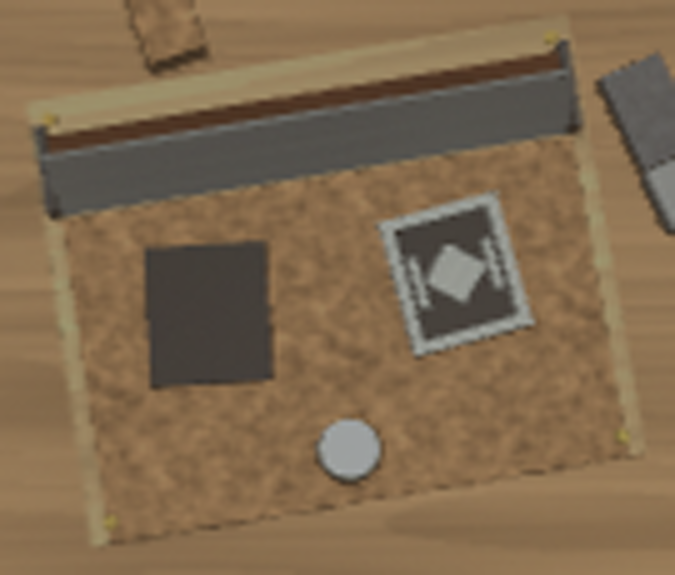

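The crop shows the plate corners at (145,248), (268,241), (273,379) and (152,388). The stop's foot ends are at (57,215) and (580,132), and the pot top is at (349,449).

```bash
python3 - <<'E'
from h import *
np.set_printoptions(precision=4,suppress=True)
c=load('top0')
P=lambda pts,z: ray(c,(np.array(pts)+.0)/5+[175,140]-.4,z)[:,:2]
B=P([(30,103),(568,17),(640,455),(95,545)],.012); F=P([(57,215),(580,132)],.012)
print('board',B,'sides',[np.linalg.norm(B[i]-B[i-1]) for i in range(4)]); print('foot',F,np.linalg.norm(F[0]-F[1]))
yb=(B[0]-B[1])+(B[3]-B[2]); yb/=np.linalg.norm(yb); yaw=np.arctan2(-yb[0],yb[1])
yf=F[0]-F[1]; print('yaw board',yaw,'foot',np.arctan2(-yf[0],yf[1]))
xb=np.array([np.cos(yaw),np.sin(yaw)]); yb=np.array([-xb[1],xb[0]])
O1=B.mean(0)+xb*.06; O2=F.mean(0); print('origin',O1,O2)
O=(O1+O2)/2; M=np.c_[xb,yb]
np.savez('board.npz',O=O,yaw=yaw)
S=P([(145,248),(268,241),(273,379),(152,388)],.02); T=P([(378,222),(495,193),(533,324),(415,355)],.02)
for n,Q in(('plate',S),('turned',T)): print(n,(Q-O)@M,((Q-O)@M).mean(0),[np.linalg.norm(Q[i]-Q[i-1]) for i in range(4)])
print('pot',(P([(349,449)],.054)-O)@M)
E
```

```text
board [[ 0.6458  0.2461]
 [ 0.6915 -0.0683]
 [ 0.4354 -0.1025]
 [ 0.3901  0.2085]] sides [np.float64(0.25843803663174414), np.float64(0.31766211101159997), np.float64(0.25840870249587533), np.float64(0.3142280534803021)]
foot [[ 0.5797  0.2304]
 [ 0.6231 -0.0735]] 0.3069330618622863
yaw board 0.14439575642416028 foot 0.14187446315700805
origin [0.6001 0.0796] [0.6014 0.0785]
plate [[-0.0274  0.1048]
 [-0.0348  0.0345]
 [-0.1137  0.0439]
 [-0.1076  0.1127]] [-0.0709  0.074 ] [np.float64(0.0805320656813408), np.float64(0.07061605798077847), np.float64(0.07941478707260591), np.float64(0.0689872039235583)]
turned [[-0.0341 -0.0296]
 [-0.0284 -0.0988]
 [-0.1066 -0.1076]
 [-0.1132 -0.0381]] [-0.0706 -0.0685] [np.float64(0.07955598464669068), np.float64(0.06945805747803382), np.float64(0.0787166068293934), np.float64(0.0697892245056318)]
pot [[-0.1613  0.0069]]
```

```bash
cat >> h.py <<'E'
b=np.load('board.npz'); O=b['O']; yaw=float(b['yaw'])
M=np.array([[np.cos(yaw),-np.sin(yaw)],[np.sin(yaw),np.cos(yaw)]])
ori=[np.pi,0,yaw]
def W(x,y,h): # fingertip position in the board frame -> TCP in world
    return [*(O+M@[x,y]),.012+h+bot.tcp_to_tips]
def tip():
    p=np.array(bot.current_eef_pos()); return np.r_[M.T@(p[:2]-O),p[2]-.012-bot.tcp_to_tips]
def st(s,*a): print(s,'t=%.1f'%bot.current_time(),tip().round(4),np.array(bot.current_wrist_force()).round(1),*a)
E
python3 - <<'E'
from h import *
bot.gripper_close()
bot.movep(W(-.138,.076,.12),ori); st('above')
bot.move_l(W(-.138,.076,.015),max_speed=.15); st('low')
r=bot.move_l(W(-.138,.076,-.006),max_speed=.015,stop_force=3); st('touch',r)
h0=tip()[2]; h=h0+.0015; print(h0)
p=tip(); bot.move_l(W(-.138,.076,h),max_speed=.05)
r=bot.move_l(W(-.070,.076,h),max_speed=.05,stop_force=20); st('push',r)
np.save('h.npy',h); snap('scene','s1')
im=cv2.imread('pics/s1.png')[130:280,170:370]; cv2.imwrite('pics/s1c.png',cv2.resize(im,None,fx=4,fy=4,interpolation=cv2.INTER_CUBIC))
E
```

```text
above t=3.6 [-0.1377  0.0755  0.1201] [-0.2 -0.  -0.8]
low t=4.5 [-0.1375  0.0759  0.0154] [ 0.9  0.1 -0.1]
touch t=6.0 [-0.1379  0.076  -0.0059] [0.  0.  0.4] False
-0.00592559063225297
push t=7.8 [-0.0704  0.076  -0.0045] [-1.1  0.2  0.3] False
```

View pics/s1c.png

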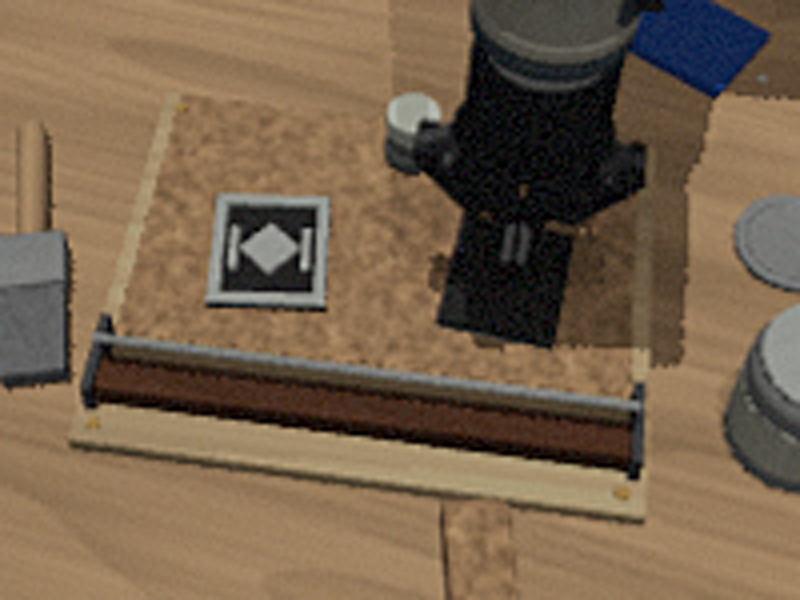

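The finger pads are at about (515,240) and the plate's far edge runs from (440,322) to (555,345). I'll check whether the plate moved and whether the fingers are fully shut.

```bash
python3 - <<'E'
from h import *
c=load('s1')
P=ray(c,np.array([(440,322),(555,345)])/4+[170,130],.02)[:,:2]; print((P-O)@M)
print('tips would be at', proj(c,[*(O+M@[-.0594,.076]),.012])*4-np.array([170,130])*4)
print(bot.current_gripper_width(),bot.current_grip_force(),bot.current_wrist_force(),bot.current_eef_pos())
E
```

```text
[[-0.03117259  0.03908006]
 [-0.02546632  0.10624596]]
tips would be at [[505.93924986 297.53192787]]
0.00015466319176320767 0.0 [-0.6471587   0.39533237 -0.23308362] [0.52021274 0.14411762 0.02455961]
```

```bash
python3 - <<'E'
from h import *
c=load('s1'); im=c['image'][:,:,::-1][165:230,265:335].astype(float)
im=np.clip(255*(im/255)**.45,0,255).astype(np.uint8)
cv2.imwrite('pics/s1d.png',cv2.resize(im,None,fx=8,fy=8,interpolation=cv2.INTER_CUBIC))
for x in(-.107,-.0814,-.07,-.0594):
  for z in (.012,.02): print(x,z,(proj(c,[*(O+M@[x,.076]),z])-[265,165])*8)
E
```

```text
-0.107 0.012 [[264.40737567 187.40632537]]
-0.107 0.02 [[266.95656086 172.0240842 ]]
-0.0814 0.012 [[257.76133484 255.07033919]]
-0.0814 0.02 [[260.3020879  239.92513963]]
-0.07 0.012 [[254.73322064 285.93950449]]
-0.07 0.02 [[257.26967535 270.90744909]]
-0.0594 0.012 [[251.87849973 315.06385575]]
-0.0594 0.02 [[254.41064015 300.14142928]]
```

View pics/s1d.png

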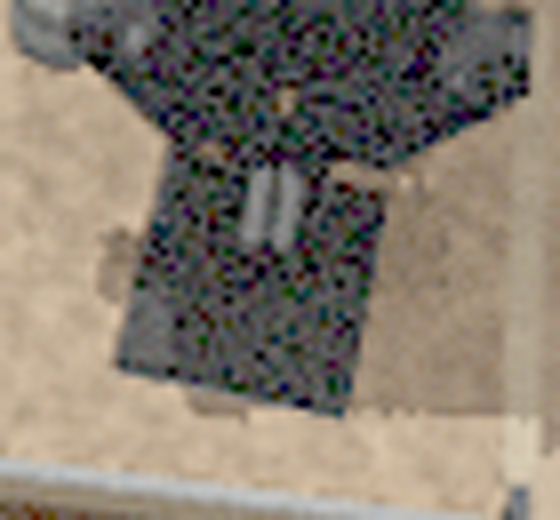

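The plate hasn't moved. The pad ends are at about (270,245), so the closed tips sit higher than nominal and passed over it. I'll go back and feel for the board.

```bash
python3 - <<'E'
from h import *
bot.move_l(W(-.07,.076,.015),max_speed=.1)
bot.move_l(W(-.138,.076,.015),max_speed=.12)
bot.move_l(W(-.138,.076,-.004),max_speed=.1)
bot.sleep(.2);st('pre')
r=bot.move_l(W(-.138,.076,-.035),max_speed=.02,stop_force=4); st('touch',r)
bot.sleep(.2);st('rest')
c=snap('scene','s2'); im=c['image'][:,:,::-1][140:240,250:350].astype(float)
im=np.clip(255*(im/255)**.5,0,255).astype(np.uint8)
cv2.imwrite('pics/s2d.png',cv2.resize(im,None,fx=6,fy=6,interpolation=cv2.INTER_CUBIC))
E
```

```text
pre t=9.5 [-0.1376  0.076  -0.0037] [ 0.1 -0.4  0.3]
touch t=11.2 [-0.1379  0.076  -0.0349] [0.  0.2 0.7] False
rest t=11.4 [-0.138   0.076  -0.0349] [ 0.1  0.1 -0.2]
```

View pics/s2d.png

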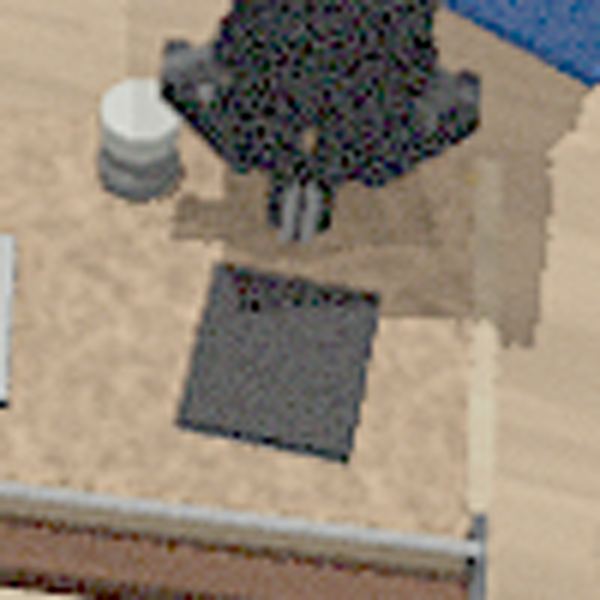

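The pads end at (303,242), just in front of the plate, and the tips are still in the air. I'll compute their height.

```bash
python3 - <<'E'
from h import *
c=load('s2'); px=np.array([303,242])/6+[250,140]
for z in(.0,.006,.012,.02,.03,.04,.05): print(z,((ray(c,px,z)[:,:2]-O)@M).round(4))
print(bot.current_joint_pos(),bot.current_eef_pos(),bot.tcp_to_tips)
t=snap('top','t2')
im=t['image'][:,:,::-1][170:255,180:300].astype(float)
im=np.clip(255*(im/255)**.5,0,255).astype(np.uint8)
cv2.imwrite('pics/t2d.png',cv2.resize(im,None,fx=6,fy=6,interpolation=cv2.INTER_CUBIC))
E
```

```text
0.0 [[-0.1422  0.0806]]
0.006 [[-0.1376  0.0803]]
0.012 [[-0.1329  0.0801]]
0.02 [[-0.1267  0.0797]]
0.03 [[-0.119   0.0793]]
0.04 [[-0.1112  0.0788]]
0.05 [[-0.1034  0.0784]]
[2.63011232e-01 5.88426435e-01 2.06267874e+00 3.07914789e-05
 4.90377615e-01 1.68941972e+00] [ 0.45328928  0.13437608 -0.00594365] 0.017
```

View pics/t2d.png

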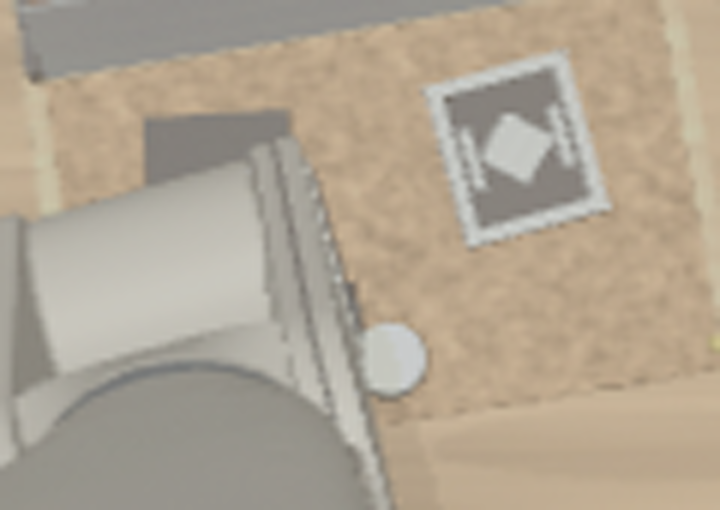

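The view of the tips puts them about 4 cm higher than the reported pose implies. I'll keep lowering until something is felt.

```bash
python3 - <<'E'
from h import *
r=bot.move_l(W(-.138,.076,-.07),max_speed=.02,stop_force=4); bot.sleep(.1); st('touch',r)
E
```

```text
touch t=12.1 [-0.1379  0.076  -0.0384] [ 0.1 -0.5  5.5] True
```

Board felt at -38.4 mm, so I'll use that as the z reference. Pushing now.

```bash
cat >> h.py <<'E'
Z0=-.038
E
python3 - <<'E'
from h import *
h=Z0+.0015
bot.move_l(W(-.138,.076,h),max_speed=.05)
for x in(-.11,-.08,-.06):
    r=bot.move_l(W(x,.076,h),max_speed=.06,stop_force=20); st('push',r)
    if r: break
c=snap('scene','s3'); im=c['image'][:,:,::-1][130:280,170:370].astype(float)
im=np.clip(255*(im/255)**.5,0,255).astype(np.uint8)
cv2.imwrite('pics/s3d.png',cv2.resize(im,None,fx=4,fy=4,interpolation=cv2.INTER_CUBIC))
E
```

```text
push t=13.0 [-0.1099  0.076  -0.0366] [-0.4  0.7  0.5] False
push t=13.6 [-0.0792  0.076  -0.0365] [-0.6 -0.8 -0.1] False
push t=14.1 [-0.0592  0.0761 -0.0363] [-0.2 -0.1  1.1] False
```

View pics/s3d.png

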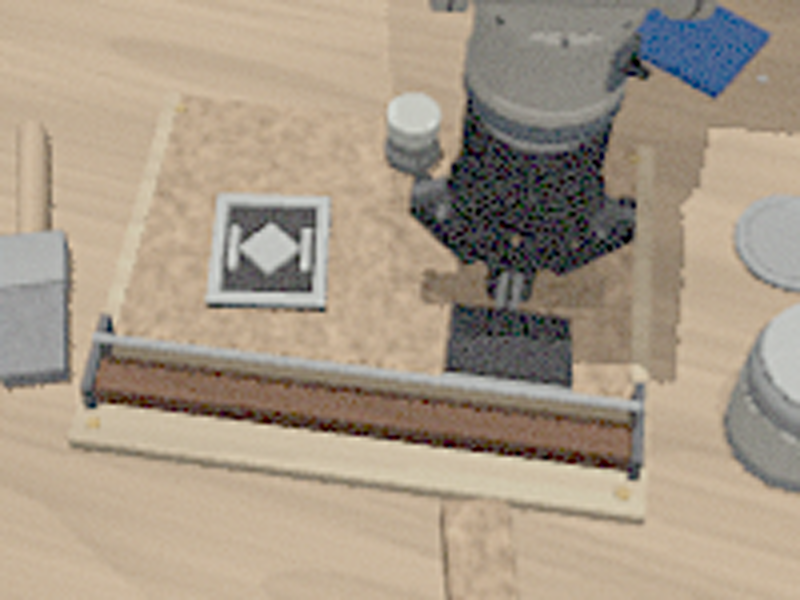

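The plate has squared up and its far edge is at the stop; its near edge is at about (508,310). Pushing on until it sits firmly on the stop.

```bash
python3 - <<'E'
from h import *
h=Z0+.0015
for x in(-.045,-.035,-.028,-.022,-.018,-.015):
    r=bot.move_l(W(x,.076,h),max_speed=.04,stop_force=14); st('push',r)
    if r: break
c=snap('scene','s4'); im=c['image'][:,:,::-1][130:280,170:370].astype(float)
im=np.clip(255*(im/255)**.5,0,255).astype(np.uint8)
cv2.imwrite('pics/s4d.png',cv2.resize(im,None,fx=4,fy=4,interpolation=cv2.INTER_CUBIC))
E
```

```text
push t=14.7 [-0.0443  0.0761 -0.0364] [-0.1  0.1 -0. ] False
push t=15.1 [-0.0343  0.076  -0.0364] [ 0.   0.3 -0.5] False
push t=15.4 [-0.0274  0.076  -0.0364] [0.9 0.3 0. ] False
push t=15.7 [-0.0215  0.076  -0.0364] [ 0.6 -0.6  0.2] False
push t=15.9 [-0.0176  0.076  -0.0365] [ 0.3 -0.3 -0.7] False
push t=16.2 [-0.0165  0.0759 -0.0367] [-5.6 -0.7  3.1] False
```

View pics/s4d.png

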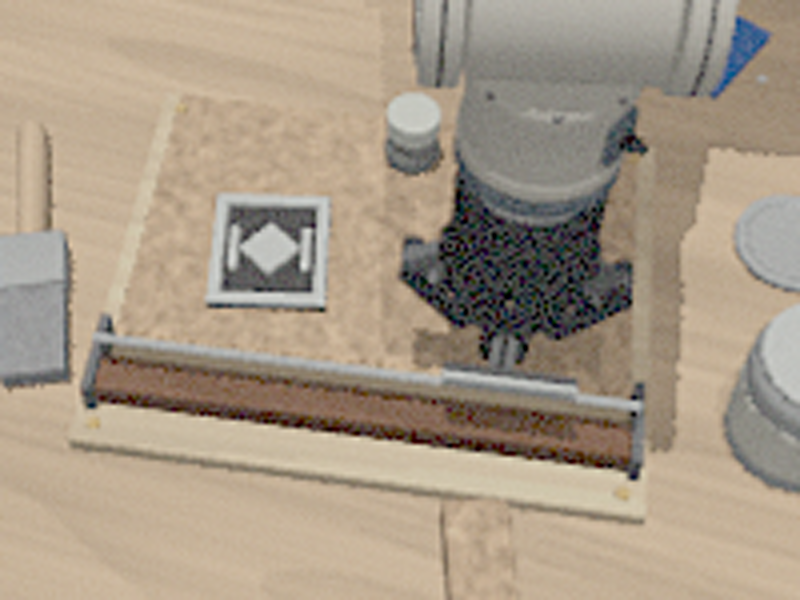

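The plate's raised edge shows above the strip at (445–578, 370–395) and the push force jumped at the end, so it's flush on the stop. I'll withdraw, check by image difference that it still leans, then go over the stop.

```bash
python3 - <<'E'
from h import *
bot.sleep(.3); st('hold')
bot.move_l(W(-.045,.076,Z0+.002),max_speed=.06)
bot.move_l(W(-.07,.076,Z0+.11),max_speed=.2)
bot.sleep(.3)
a=load('s4')['image']; e=load('s3')['image']; c=snap('scene','s5')['image']
sl=np.s_[222:230,282:313]
f=lambda p,q: np.abs(p[sl].astype(int)-q[sl]).mean()
print('vs lean',f(a,c),'vs unlean',f(e,c)); st('up')
E
```

```text
hold t=16.5 [-0.0165  0.076  -0.0367] [-6.5 -0.1  2.9]
vs lean 9.291666666666666 vs unlean 40.14247311827957
up t=18.2 [-0.0703  0.076   0.0711] [ 0.  -0.1  0.8]
```

```bash
python3 - <<'E'
from h import *
bot.move_l(W(.075,.075,Z0+.115),max_speed=.15)
r=bot.move_l(W(.075,.075,Z0+.056),max_speed=.08,stop_force=6); st('down',r)
if not r:
    for x in(.05,.03,.01,-.01,-.025):
        r=bot.move_l(W(x,.075,Z0+.056),max_speed=.05,stop_force=12); st('topple',r)
        if r: break
    bot.sleep(.5)
    bot.move_l(W(-.025,.075,Z0+.12),max_speed=.15)
    bot.move_l(W(-.16,-.0,Z0+.22),max_speed=.25); bot.sleep(.3); st('clear')
    c=snap('scene','s6'); im=c['image'][:,:,::-1][130:280,170:370].astype(float)
    im=np.clip(255*(im/255)**.6,0,255).astype(np.uint8)
    cv2.imwrite('pics/s6d.png',cv2.resize(im,None,fx=4,fy=4,interpolation=cv2.INTER_CUBIC))
E
```

```text
down t=20.3 [0.0754 0.075  0.0183] [ 0.8 -0.2  0.4] False
topple t=20.9 [0.0502 0.0751 0.0182] [ 0.7 -0.1 -0.1] False
topple t=21.5 [0.0298 0.075  0.018 ] [ 0.  -0.2  0.3] False
topple t=22.0 [0.01   0.075  0.0181] [0.1 0.6 0.7] False
topple t=22.6 [-0.01    0.075   0.0181] [-0.2 -0.8 -0.5] False
topple t=23.0 [-0.0252  0.075   0.0181] [-0.3  0.4  0.3] False
clear t=25.3 [-0.1599  0.0003  0.1813] [ 0.5 -0.7  0. ]
```

View pics/s6d.png

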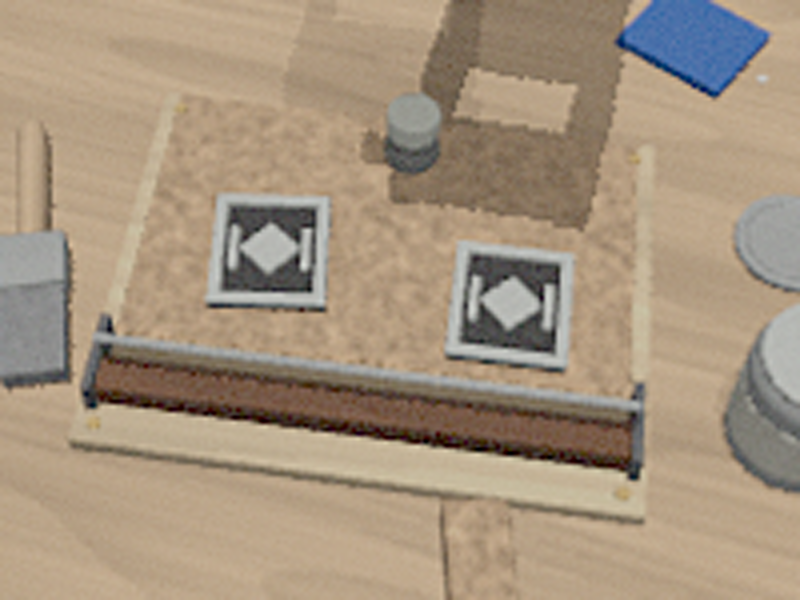

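The plate lies flat with its raised face up, centred at about (511,303). The other plate, the pot and everything else in view are where they were, and the arm is clear.

```bash
python3 - <<'E'
from h import *
c=load('s6'); print((ray(c,np.array([511,303])/4+[170,130],.02)[:,:2]-O)@M)
print(bot.finish_job())
E
```

```text
[[-0.05059247  0.07893815]]
the job is handed in; nothing more can be done
None
```

The sign plate now lies flat, raised face up, about 51 mm in front of the stop's foot, and I handed the job in with the arm clear about 25 s into the 54 s limit; no verdict came back.

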